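# Make up a gauge-block pack and hold it in the mouth of a snap gauge for setting

### The arm

A 6-joint arm with a two-finger parallel gripper is mounted at the origin on a cart in front of the work surface, level with it; the furniture and walls round the work are solid. World frame = base frame: x ahead of the robot, y to its left, z up, the work surface at z = 0. Lengths are in m, angles in rad, forces in N, time in s.
With the tool pointing down it reaches from about 0.375 to 0.975 m from the base axis. Payload 3.8 kg.
Tool frame: the origin (TCP) lies on the front face of the gripper's body, between the roots of the fingers; the fingertips stand 64 mm ahead of it and the grasp point (between the pads) lies 45 mm ahead of it; z points along the fingers, x is the direction in which the jaws open and shut, and the axes are right-handed (so a half turn about z gives the same grasp; the last joint's range is limited). The gripper opens to 88 mm and grips with 3 to 60 N. Pads are 18 mm wide; open, the fingers measure 123 mm over their backs; the gripper's body (75 mm by 187 mm) begins 45 mm behind the grasp point.
Start: joints at [-1.181, 0.264, 1.604, -0, 1.274, -0.037], TCP at [0.279, -0.614, 0.303] pointing down, gripper open.
Joint ranges: [-2.63, 2.63], [-0.94, 2.18], [0.31, 2.57], [-1.31, 4.45], [0, 2.66], [-2.55, 2.55]. Speed limits (rad/s): [2.57, 2.57, 3.14, 3.14, 3.14, 3.14].

### API

Orientations are given as a 3x3 rotation matrix whose columns are the frame's x, y, z axes.
In Python, from plant import * gives the robot as it stands.
- The arm moves only by the tool move_arm, never from a script. Its argument "targets" is a list of rows, each a list of 5 numbers: the opening, from -1 (shut) to 1 (fully open), so that 0 is half open, then the shift along the world's x, y, z in m, then the turn about the world's z in rad. A call has 1 to 5 rows; each row is the pose to reach, as a shift and turn from the pose commanded when the call began; what a row does not reach only later rows make up. A row lasts 1/12 s, in which the tool goes at most 41.7 mm and 7.16 degrees, less where a joint would pass 70% of its speed; a pose out of reach is approached as far as the arm can. A call with a gripper value outside its range is refused whole. The fingers move at their own pace and stop on an object; "force" is the grip in N (left out, the last holds). Time passes only in rows, so rows that repeat a pose let the fingers close. It gives the time, the measured TCP pose, the force and the opening at its end, in the units of the state.
- get_state(): the state, without advancing time (a new reading comes with each control period).
- read_camera(name): name is "scene" or "top" or "wrist"; returns a dict with "frame" (420x560x3 uint8, blue, green, red), "mtx" (3x3 intrinsics, pixels), "cam_to_world" (4x4, takes a point from camera to world coordinates); the wrist camera has in their place "T_tool_cam" (4x4, takes a point from camera to tool coordinates, whose origin is the TCP and whose axes are the tool frame's). Camera axes: x right, y down, z forward; pixel columns grow to the right and rows downward; lengths in m; the calibration is good to about 2 mm. A picture is of the moment at which its call begins: read the wrist's pose just before it. There is no depth.
- job_done(): hands the job in, once; it reports no verdict.
The state is a dict: "time": time; "joint_pos": joint angles; "joint_vel": joint speeds; "effort": joint torques, N m; "ee_pos": TCP position; "tool_rot": TCP orientation; "ft_force": force on the tool from outside, world axes, zero at the start; "moment": the same for the moment, N m; "opening": finger opening in m.
Only numpy, scipy, OpenCV 4.12 (cv2) and the standard library are available. Lean on these libraries where they do the work, as an engineer would, in place of code of your own. Each camera call takes 0.05 s, during which the arm holds its last target.

### The job

On the granite plate, slide the 12 mm gauge block flush up against the 20 mm one to make a 32 mm pack, then pick the two up together as one pack. Hold the pack in the mouth of the snap gauge, opposite both anvils and touching neither, level and square to them, and finish while still holding it there steadily, ready for the anvil to be run in on it. Do not knock the gauge, do not tip a block over, and leave the other things on the bench where they are.

Things in the scene. Friction and masses are not known exactly. Their poses are not given: they have to be found in the camera images.
- granite_plate: fixed dark granite plate, 140 (x) x 220 (y) x 26 mm; origin at the centre of its underside, flat top 26 mm above the origin; the two gauge blocks stand on it, spaced along its y axis, 40 to 75 mm of clear plate between them, and either one may be on either side
- block_20: thick steel gauge block, 30 (its x) x 20 (its y) x 35 mm high, about 0.165 kg, loose, slides easily; origin at the centre of its underside, z up; its measuring faces are the two 30 x 35 mm faces that look along its y axis; its narrow sides look along x and are 30 mm apart
- block_12: thin steel gauge block, 30 (its x) x 12 (its y) x 35 mm high, about 0.1 kg, loose; origin and axes as for the thick block. In the pack their y faces touch (origins 16 mm apart) and their narrow sides are in line, so both can be gripped together across the 30 mm. It starts within 0.3 rad of parallel to the thick block and in line within 20 mm; pushed high up it may tip
- snap_gauge: fixed snap gauge: green-grey U-shaped frame, mouth up, clamped in a round stand (foot 92 mm across), 115 mm high in all; origin at the centre of the foot's underside. Two round steel anvils, 12 mm across, face each other along its y axis, backed off to a 46 mm mouth (faces at y = -23 and +23 mm). Its bend leaves 45 mm free below the anvil axis; a knurled knob reaches to y = +71 mm on the axis
- gauge_mouth (a point): middle of the gauge's mouth, on the anvil axis midway between the anvil faces, 105 mm above the bench; y along the anvil axis, z up. The frame is 12 mm thick along x (16 mm at its black grips); its arms stand at y = 35 to 49 mm on either side and end 10 mm above the axis
- micrometer_a: loose micrometer lying on the right of the bench, 55 x 158 x 20 mm, to be left alone; origin under its middle
- ring_gauge: loose steel ring, 64 mm across, 20 mm high, lying on the left of the bench, to be left alone; origin under its middle
- turned_part_1: loose turned flanged bush, 48 mm across, 28 mm high, on the left of the bench, to be left alone; origin under its middle
- tape_1: loose roll of brown tape, 92 mm across, 48 mm high, lying on the right of the bench, to be left alone; origin under its middle
Mind the look-alikes: they are no part of the job. Of the things that look like the snap_gauge, take the one that is farthest from the robot's base at the start.

How it is judged:
By the outcome, as a careful person would: the job done as asked, in the order asked, and still so for the second after the job is handed in, while the arm keeps its last pose, push and grip.
It also fails if it takes over 54 s, if anything falls off the work surface, if the arm or the gripper's body presses on something with over 40 N, if the wrist force passes 120 N, or if a joint passes its speed limit or range.

## Working session

There is one attempt and no reset: what is moved stays moved. The work goes in short steps, Python scripts to look and compute and a tool call to move; the robot and the scene stay as the last step left them, time stands still between calls to the robot, and variables do not carry over. Pictures are saved under pics/ and viewed, and the job is handed in when it is done.

Besides the shell and the picture viewer there is one more tool, called after "Emit:" in YAML: its name, and indented under it one key for each argument. move_arm: Moves the arm, as the interface text tells. Its arguments: {"type":"object","properties":{"targets":{"type":"array","items":{"type":"array","items":{"type":"number"}}},"force":{"type":"number"}},"required":["targets"]}

```bash
mkdir -p pics; ls; cat > h.py <<'E'
from plant import *
import numpy as np, cv2
def ray(c,u,v,z):
    M=c["cam_to_world"]; d=M[:3,:3]@np.linalg.solve(c["mtx"],[u,v,1.]); o=M[:3,3]
    return o+d*(z-o[2])/d[2]
def proj(c,p):
    M=np.linalg.inv(c["cam_to_world"]); q=M[:3,:3]@np.array(p)+M[:3,3]; q=c["mtx"]@q
    return q[:2]/q[2]
def cam(n):
    if n=="wrist":
        s=get_state(); c=read_camera(n); T=np.eye(4); T[:3,:3]=s["tool_rot"]; T[:3,3]=s["ee_pos"]
        c["cam_to_world"]=T@c["T_tool_cam"]; return c
    return read_camera(n)
def save(c,n): 
    cv2.imwrite(f"pics/{n}.png",c["frame"]); np.savez(f"pics/{n}.npz",**{k:c[k] for k in("frame","mtx","cam_to_world")})
def load(n): return dict(np.load(f"pics/{n}.npz"))
E
python3 - <<'E'
from h import *
print(get_state())
for n in("scene","top","wrist"):
    c=cam(n); save(c,n+"0"); print(n,c["cam_to_world"].round(3).tolist(),c["mtx"].round(1).tolist())
E
```

```text
pics
{'time': 0.0, 'joint_pos': array([-1.18091930e+00,  2.64754017e-01,  1.60534422e+00, -3.12253524e-05,
        1.27367368e+00, -3.68846379e-02]), 'joint_vel': array([-0.00072576, -0.00109815, -0.00045752,  0.00126815,  0.00063474,
       -0.00214383]), 'effort': array([ 6.27713471e-04, -5.02114391e+01, -3.56873667e+01,  7.28935422e-02,
        2.95070303e-02, -1.80839875e-04]), 'ee_pos': array([ 0.27919004, -0.61394961,  0.30140333]), 'tool_rot': array([[ 4.13932504e-01, -9.10307173e-01, -8.55899705e-04],
       [-9.10304968e-01, -4.13933386e-01,  2.00437522e-03],
       [-2.17888260e-03, -5.05463008e-05, -9.99997625e-01]]), 'ft_force': array([-0.65264085, -0.10229016, -0.19621524]), 'moment': array([ 0.06066882, -0.02707249,  0.04951929]), 'opening': 0.0884842421533963}
scene [[-0.873, -0.264, 0.41, 0.115], [-0.487, 0.453, -0.746, 0.818], [0.011, -0.851, -0.525, 0.65], [0.0, 0.0, 0.0, 1.0]] [[400.6, 0.0, 281.9], [0.0, 400.6, 218.1], [0.0, 0.0, 1.0]]
top [[-0.017, -0.997, 0.072, 0.448], [-1.0, 0.016, -0.004, 0.004], [0.003, -0.072, -0.997, 1.562], [0.0, 0.0, 0.0, 1.0]] [[507.6, 0.0, 282.8], [0.0, 507.6, 205.6], [0.0, 0.0, 1.0]]
wrist [[0.413, -0.876, -0.249, 0.343], [-0.911, -0.398, -0.112, -0.586], [-0.001, 0.273, -0.962, 0.385], [0.0, 0.0, 0.0, 1.0]] [[375.1, 0.0, 277.1], [0.0, 375.1, 201.7], [0.0, 0.0, 1.0]]
```

View pics/scene0.png

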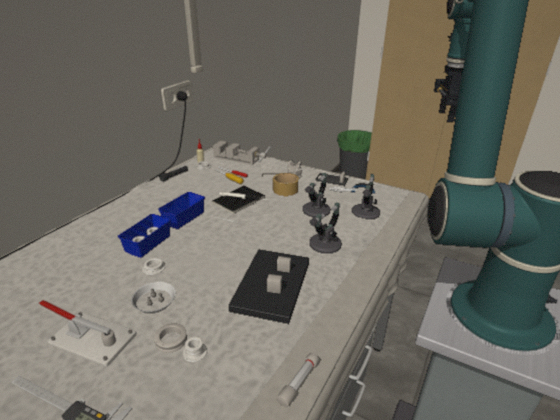

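View pics/top0.png

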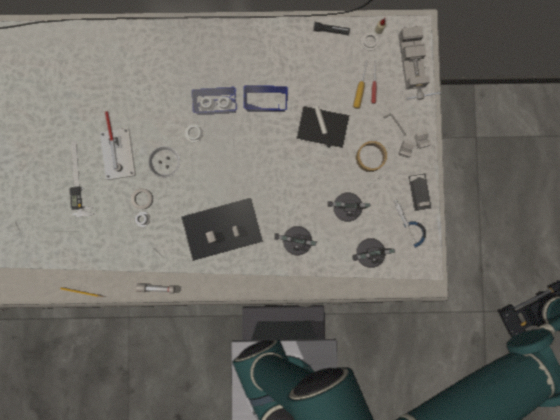

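View pics/wrist0.png

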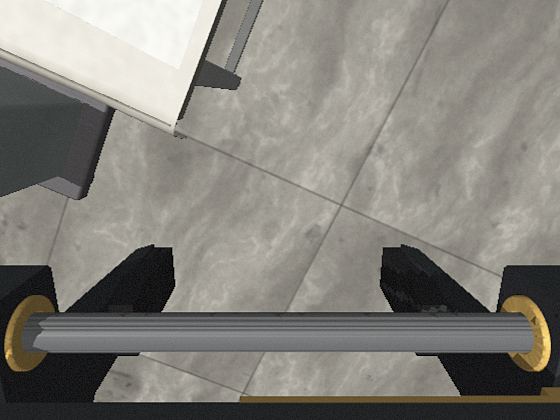

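```bash
python3 - <<'E'
from h import *
c=load("top0")
for n,u,v in [("A",298,240),("B",348,206),("C",371,252)]:
    p=ray(c,u,v,0.01); print(n,p.round(3),np.hypot(*p[:2]).round(3))
print(proj(c,[0,0,0]))
cv2.imwrite("pics/topcropb.png",cv2.resize(c["frame"][185:275,170:270],None,fx=7,fy=6.5,interpolation=cv2.INTER_CUBIC))
cv2.imwrite("pics/topcropg.png",cv2.resize(c["frame"][180:275,260:400],None,fx=5.5,fy=5.5,interpolation=cv2.INTER_CUBIC))
s=load("scene0")
cv2.imwrite("pics/scropb.png",cv2.resize(s["frame"][240:330,220:320],None,fx=7,fy=6.5,interpolation=cv2.INTER_CUBIC))
cv2.imwrite("pics/scropg.png",cv2.resize(s["frame"][165:260,290:400],None,fx=6,fy=6,interpolation=cv2.INTER_CUBIC))
E
```

```text
A [ 0.453 -0.047  0.01 ] 0.456
B [ 0.555 -0.202  0.01 ] 0.591
C [ 0.413 -0.269  0.01 ] 0.493
[285.02185567 391.43845542]
```

View pics/topcropb.png

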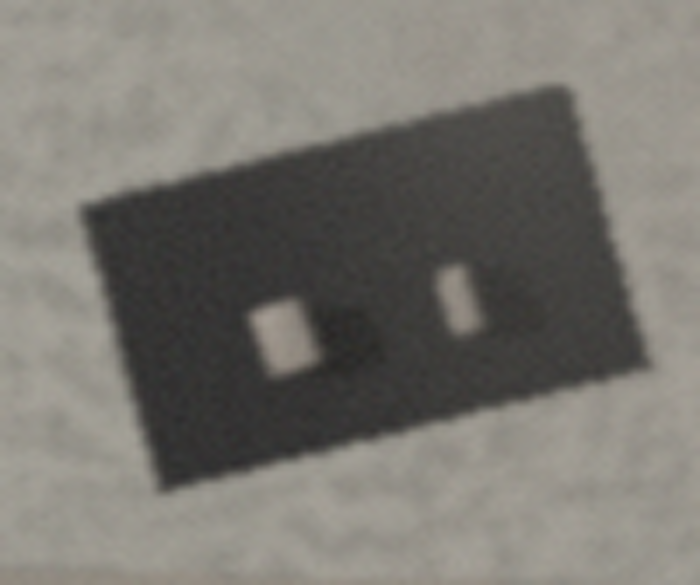

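View pics/topcropg.png

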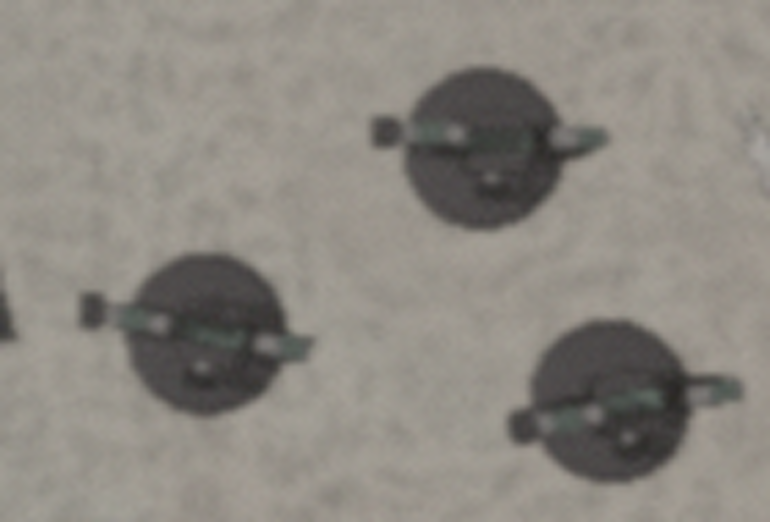

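View pics/scropb.png

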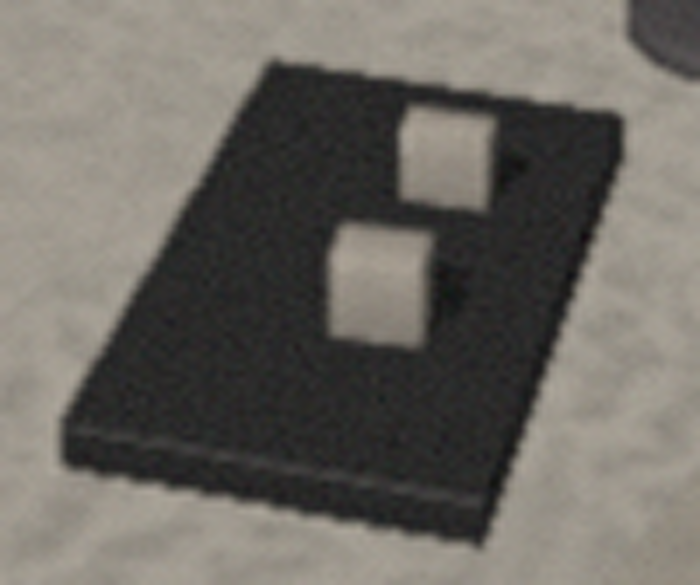

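View pics/scropg.png

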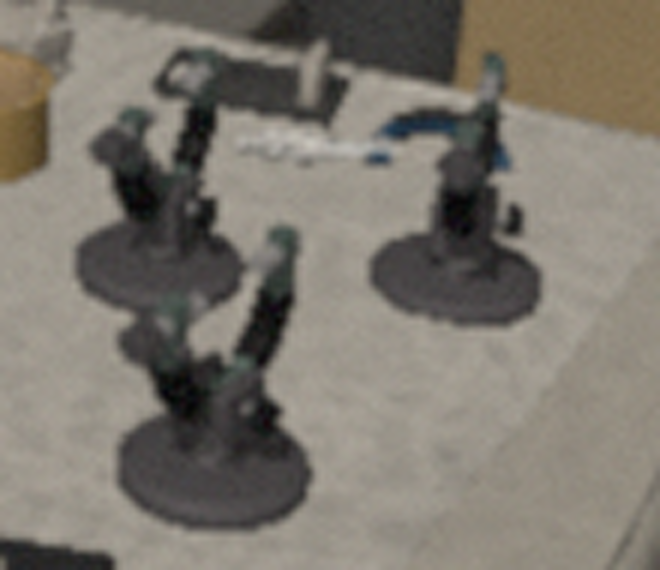

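Three snap gauges in the top view: A (298,240) at 0.456 m from the base, B (348,206) at 0.591 m and C (371,252) at 0.493 m. B is the farthest, so it is the one meant. The crop shows it with its knob to the left (+y). The thick block is the left one at about (211,236), the thin one is at about (236,231).

```bash
cat >> h.py <<'E'
def blocks(c,x0,x1,y0,y1,thr=110):
    g=cv2.cvtColor(c["frame"],cv2.COLOR_BGR2GRAY)[y0:y1,x0:x1]
    m=(g>thr).astype(np.uint8); cs,_=cv2.findContours(m,cv2.RETR_EXTERNAL,cv2.CHAIN_APPROX_NONE)
    return [k+np.array([[x0,y0]]) for k in cs if cv2.contourArea(k)>20]
E
python3 - <<'E'
from h import *
c=load("top0"); K=8
f=c["frame"][215:250,195:250]; g=cv2.cvtColor(cv2.resize(f,None,fx=K,fy=K,interpolation=cv2.INTER_CUBIC),cv2.COLOR_BGR2GRAY)
t,m=cv2.threshold(g,0,255,cv2.THRESH_OTSU); print(t)
cs,_=cv2.findContours(m,cv2.RETR_EXTERNAL,cv2.CHAIN_APPROX_NONE)
for k in cs:
    if cv2.contourArea(k)<20*K*K: continue
    b=cv2.boxPoints(cv2.minAreaRect(k))
    px=(b+.5)/K-.5+[195,215]
    P=np.array([ray(c,u,v,.061) for u,v in px]); print(px.mean(0).round(1),P.mean(0).round(4)); e1=P[1]-P[0];e2=P[2]-P[1]
    for e in(e1,e2): print("  edge",np.linalg.norm(e).round(4),np.degrees(np.arctan2(e[1],e[0])).round(1))
g=cv2.cvtColor(c["frame"],cv2.COLOR_BGR2GRAY)
m=np.zeros_like(g); m[190:270,175:268]=(g[190:270,175:268]<90)*255
cs,_=cv2.findContours(m,cv2.RETR_EXTERNAL,cv2.CHAIN_APPROX_NONE); k=max(cs,key=cv2.contourArea)
b=cv2.boxPoints(cv2.minAreaRect(k)); P=np.array([ray(c,u,v,.026) for u,v in b]); print("plate",P.mean(0).round(3),P[:,:2].round(3).tolist())
E
```

```text
94.0
[241.5 246.9] [0.4355 0.1213 0.061 ]
  edge 0.0468 -91.0
  edge 0.0147 179.3
[210.  236.4] [0.4682 0.2138 0.061 ]
  edge 0.0226 -72.5
  edge 0.0322 -162.0
[234.9 230.7] [0.4837 0.1403 0.061 ]
  edge 0.0145 -74.8
  edge 0.0314 -164.5
plate [0.491 0.184 0.026] [[0.53, 0.306], [0.584, 0.096], [0.452, 0.062], [0.398, 0.271]]
```

Fix: thick block (block_20) ~(0.468, 0.214), thin ~(0.484, 0.140), plate yaw ≈ 0.25 rad. I'm moving above them for a wrist view.

Emit:
move_arm:
  targets:
    - [1,0.01,0.04,0,0.07]
    - [1,0.02,0.08,0,0.14]
    - [1,0.03,0.12,0,0.21]
    - [1,0.04,0.16,0,0.28]
    - [1,0.05,0.2,0,0.36]

```text
time: 0.57
ee_pos: [0.3293, -0.4125, 0.3021]
tool_rot: [[0.71, -0.704, -0.0], [-0.704, -0.71, 0.001], [-0.001, -0.0, -1.0]]
ft_force: [0.9, 0.3, 0.4]
opening: 0.0884
```

Emit:
move_arm:
  targets:
    - [1,0.01,0.04,0,0.07]
    - [1,0.02,0.08,0,0.14]
    - [1,0.03,0.12,0,0.21]
    - [1,0.04,0.16,0,0.28]
    - [1,0.05,0.2,0,0.36]

```text
time: 0.98
ee_pos: [0.3792, -0.2125, 0.3026]
tool_rot: [[0.913, -0.409, 0.0], [-0.409, -0.913, 0.0], [0.0, -0.0, -1.0]]
ft_force: [1.4, -0.3, -0.5]
opening: 0.0882
```

Emit:
move_arm:
  targets:
    - [1,0.01,0.04,0,0.07]
    - [1,0.02,0.08,0,0.14]
    - [1,0.03,0.12,0,0.21]
    - [1,0.04,0.16,0,0.28]
    - [1,0.05,0.2,0,0.36]

```text
time: 1.4
ee_pos: [0.4292, -0.0124, 0.3028]
tool_rot: [[0.998, -0.061, 0.001], [-0.061, -0.998, -0.0], [0.001, 0.0, -1.0]]
ft_force: [1.3, 0.3, -0.1]
opening: 0.088
```

Emit:
move_arm:
  targets:
    - [1,0.01,0.04,0,0.07]
    - [1,0.02,0.08,0,0.14]
    - [1,0.03,0.12,0,0.21]
    - [1,0.04,0.16,0,0.28]
    - [1,0.047,0.19,0,0.34]

```text
time: 1.82
ee_pos: [0.4765, 0.1786, 0.3026]
tool_rot: [[0.961, 0.277, 0.0], [0.277, -0.961, 0.001], [0.0, -0.001, -1.0]]
ft_force: [0.5, -0.2, 0.5]
opening: 0.0881
```

Emit:
move_arm:
  targets:
    - [1,0,0,0,0]
    - [1,0,0,0,0]

```text
time: 1.98
ee_pos: [0.4762, 0.1768, 0.3022]
tool_rot: [[0.961, 0.275, -0.001], [0.275, -0.961, -0.001], [-0.001, 0.0, -1.0]]
ft_force: [-0.4, -0.3, 0.1]
opening: 0.0882
```

```bash
python3 - <<'E'
from h import *
c=cam("wrist"); save(c,"w1"); s=get_state(); print(s["time"],s["ee_pos"],s["tool_rot"].round(3).tolist(),s["joint_pos"].round(2))
E
```

```text
2.0333 [0.47599045 0.17568536 0.30215256] [[0.962, 0.273, -0.001], [0.273, -0.962, -0.001], [-0.001, 0.001, -1.0]] [ 0.3  -0.05  1.96 -0.    1.24  0.03]
```

View pics/w1.png

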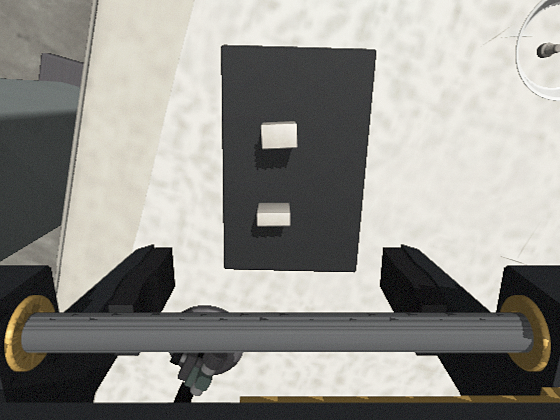

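```bash
python3 - <<'E'
from h import *
c=load("w1"); cv2.imwrite("pics/w1c.png",cv2.resize(c["frame"][110:240,240:310],None,fx=6,fy=4.6,interpolation=cv2.INTER_CUBIC)[:600])
print(c["cam_to_world"].round(3).tolist())
cv2.imwrite("pics/w1d.png",np.hstack([cv2.resize(c["frame"][115:160,250:308],None,fx=6.8,fy=6.8,interpolation=cv2.INTER_CUBIC),cv2.resize(c["frame"][193:238,245:303],None,fx=6.8,fy=6.8,interpolation=cv2.INTER_CUBIC)]))
E
```

```text
[[0.962, 0.264, 0.074, 0.457], [0.274, -0.924, -0.265, 0.244], [-0.001, 0.275, -0.961, 0.385], [0.0, 0.0, 0.0, 1.0]]
```

View pics/w1d.png

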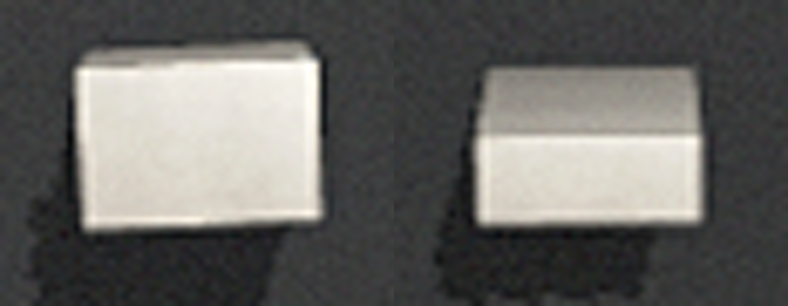

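```bash
cat >> h.py <<'E'
def topfaces(c,x0,x1,y0,y1,z=.061,thr=190,K=8,amin=80):
    f=c["frame"][y0:y1,x0:x1]; g=cv2.cvtColor(cv2.resize(f,None,fx=K,fy=K,interpolation=cv2.INTER_CUBIC),cv2.COLOR_BGR2GRAY)
    m=(g>thr).astype(np.uint8); cs,_=cv2.findContours(m,cv2.RETR_EXTERNAL,cv2.CHAIN_APPROX_NONE); out=[]
    for k in cs:
        if cv2.contourArea(k)<amin*K*K: continue
        w=np.array([ray(c,(u+.5)/K-.5+x0,(v+.5)/K-.5+y0,z)[:2] for u,v in k[:,0]],np.float32)*1000
        r=cv2.minAreaRect(w); b=cv2.boxPoints(r); e=[b[1]-b[0],b[2]-b[1]]
        print("top centre mm",np.round(r[0],1),"sides",[(float(np.linalg.norm(q).round(1)),float(((np.degrees(np.arctan2(q[1],q[0]))+90)%180-90).round(1))) for q in e])
        out.append(r)
    return out
E
python3 - <<'E'
from h import *
c=load("w1")
for t in(170,190,205):
    print(t); topfaces(c,245,310,112,240,thr=t)
g=cv2.cvtColor(c["frame"],cv2.COLOR_BGR2GRAY); print(g[118:150,278].tolist(),g[195:232,273].tolist())
E
```

```text
170
top centre mm [483.1 138.2] sides [(12.699999809265137, -74.30000305175781), (29.5, 15.699999809265137)]
top centre mm [467.4 211.7] sides [(20.5, -71.5999984741211), (30.299999237060547, 18.399999618530273)]
190
top centre mm [483.1 138.1] sides [(12.0, -73.80000305175781), (29.299999237060547, 16.200000762939453)]
top centre mm [467.4 211.7] sides [(20.200000762939453, -72.4000015258789), (30.0, 17.600000381469727)]
205
top centre mm [483.2 138.1] sides [(11.5, -73.80000305175781), (29.0, 16.200000762939453)]
top centre mm [467.4 211.6] sides [(19.899999618530273, -72.30000305175781), (29.799999237060547, 17.700000762939453)]
[61, 60, 55, 79, 133, 147, 223, 237, 236, 230, 232, 233, 227, 229, 227, 225, 224, 226, 221, 223, 219, 219, 220, 221, 217, 216, 211, 215, 216, 234, 103, 24] [58, 53, 61, 53, 58, 56, 57, 66, 121, 130, 141, 145, 148, 150, 158, 166, 164, 161, 235, 226, 220, 223, 222, 223, 217, 220, 218, 214, 210, 220, 162, 62, 17, 30, 39, 29, 32]
```

Thin block: top centre (483.1,138.1) mm, yaw 16.0°. Thick block: (467.4,211.7) mm, yaw 17.7°. I'll take the thin block across its 30 mm, 5 mm off-centre to the outside so the pads clear the joining face, and slide it along the plate without lifting.

Emit:
move_arm:
  targets:
    - [1,0.004,-0.02,-0.03,0]
    - [1,0.0083,-0.0427,-0.06,0]
    - [1,0.0083,-0.0427,-0.095,0]
    - [1,0.0083,-0.0427,-0.13,0]
    - [1,0.0083,-0.0427,-0.13,0]

```text
time: 2.45
ee_pos: [0.4793, 0.1295, 0.1659]
tool_rot: [[0.963, 0.269, -0.013], [0.269, -0.963, -0.003], [-0.013, -0.0, -1.0]]
ft_force: [-2.3, 1.0, -0.4]
opening: 0.0881
```

Emit:
move_arm:
  targets:
    - [1,0,0,0,0]
    - [1,0,0,0,0]

```text
time: 2.62
ee_pos: [0.4855, 0.1322, 0.1743]
tool_rot: [[0.963, 0.271, 0.002], [0.271, -0.963, 0.0], [0.002, 0.0, -1.0]]
ft_force: [0.3, 0.2, 0.2]
opening: 0.0881
```

```bash
python3 - <<'E'
from h import *
c=cam("wrist"); save(c,"w2"); s=get_state(); print(s["time"],s["ee_pos"].round(4),np.degrees(np.arctan2(s["tool_rot"][1,0],s["tool_rot"][0,0])).round(2))
topfaces(c,150,400,0,300,amin=300)
E
```

```text
2.6667 [0.4863 0.1326 0.1753] 15.75
top centre mm [483.2 138.1] sides [(12.199999809265137, -73.80000305175781), (30.0, 16.200000762939453)]
top centre mm [467.4 211.7] sides [(19.899999618530273, -71.80000305175781), (30.100000381469727, 18.200000762939453)]
top centre mm [448.8 129.9] sides [(201.5, -40.5), (106.9000015258789, 49.5)]
```

View pics/w2.png

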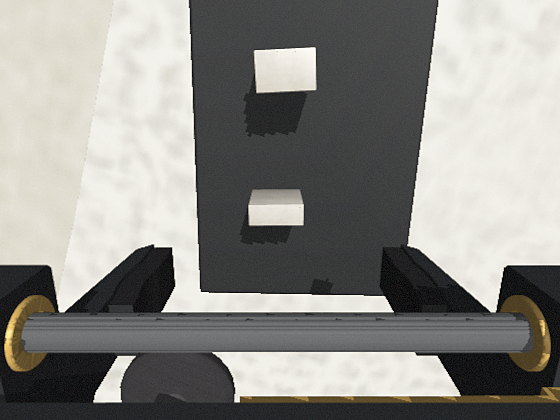

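Emit:
move_arm:
  targets:
    - [1,0,0,-0.02,0]
    - [1,0,0,-0.04,0]
    - [1,0,0,-0.057,0]
    - [1,0,0,-0.068,0]
    - [1,0,0,-0.074,0]

```text
time: 3.08
ee_pos: [0.4855, 0.1331, 0.0994]
tool_rot: [[0.962, 0.273, 0.002], [0.273, -0.962, 0.0], [0.002, 0.0, -1.0]]
ft_force: [-0.4, 0.2, 0.1]
opening: 0.088
```

Emit:
move_arm:
  targets:
    - [1,0,0,-0.001,0]
    - [1,0,0,-0.002,0]
    - [1,0,0,-0.002,0]
    - [1,0,0,-0.002,0]

```text
time: 3.42
ee_pos: [0.4856, 0.1331, 0.0978]
tool_rot: [[0.962, 0.273, 0.002], [0.273, -0.962, 0.0], [0.002, 0.0, -1.0]]
ft_force: [0.1, -1.1, 0.3]
opening: 0.0881
```

```bash
python3 - <<'E'
from h import *
c=cam("wrist"); save(c,"w3"); s=get_state(); print(s["time"],s["ee_pos"].round(4),np.degrees(np.arctan2(s["tool_rot"][1,0],s["tool_rot"][0,0])).round(2))
topfaces(c,200,350,0,312,amin=300,thr=180)
E
```

```text
3.4667 [0.4855 0.1331 0.0977] 15.82
top centre mm [482.6 139.9] sides [(17.0, -73.30000305175781), (30.200000762939453, 16.700000762939453)]
top centre mm [467.4 211.7] sides [(20.0, -71.5999984741211), (30.100000381469727, 18.399999618530273)]
```

View pics/w3.png

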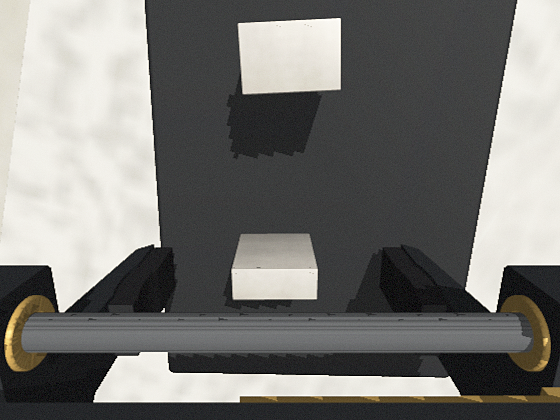

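Emit:
move_arm:
  targets:
    - [0.2,0,0,-0.002,0]
    - [0,0,0,-0.003,0]
    - [-0.2,0,0,-0.003,0]
    - [-0.3,0,0,-0.003,0]
    - [-0.4,0,0,-0.003,0]
  force: 8

```text
time: 3.88
ee_pos: [0.4847, 0.1329, 0.0937]
tool_rot: [[0.962, 0.272, -0.0], [0.272, -0.962, 0.0], [-0.0, -0.0, -1.0]]
ft_force: [-0.7, -0.5, -0.3]
opening: 0.0571
```

Emit:
move_arm:
  targets:
    - [-0.6,0,0,0,0]
    - [-1,0,0,0,0]
    - [-1,0,0,0,0]
    - [-1,0,0,0,0]
    - [-1,0,0,0,0]

```text
time: 4.3
ee_pos: [0.4847, 0.1329, 0.0937]
tool_rot: [[0.962, 0.273, 0.0], [0.273, -0.962, -0.0], [0.0, 0.0, -1.0]]
ft_force: [0.7, -0.2, -0.1]
opening: 0.0301
```

```bash
python3 - <<'E'
from h import *
c=cam("wrist"); save(c,"w4"); s=get_state(); print(s["time"],s["ee_pos"].round(4),s["opening"],np.degrees(np.arctan2(s["tool_rot"][1,0],s["tool_rot"][0,0])).round(2),s["ft_force"].round(1))
topfaces(c,200,350,0,312,amin=300,thr=215)
E
```

```text
4.35 [0.4847 0.1329 0.0937] 0.03000833852029769 15.81 [-0.1  0.5 -0.2]
top centre mm [483.2 137.8] sides [(11.800000190734863, -73.9000015258789), (30.0, 16.100000381469727)]
top centre mm [467.4 211.8] sides [(19.899999618530273, -71.5999984741211), (30.0, 18.399999618530273)]
```

View pics/w4.png

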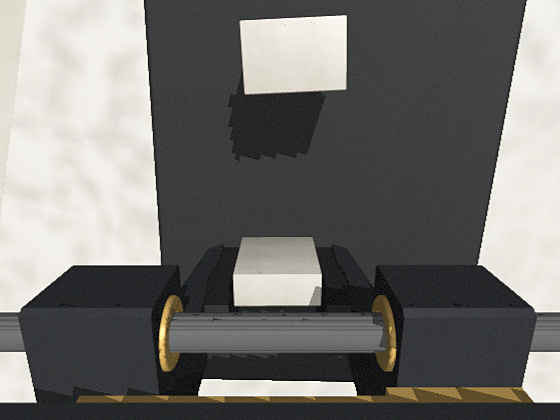

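Emit:
move_arm:
  targets:
    - [-1,-0.001,0.006,0,0.004]
    - [-1,-0.0025,0.016,0,0.012]
    - [-1,-0.0045,0.027,0,0.02]
    - [-1,-0.0065,0.038,0,0.028]
    - [-1,-0.008,0.047,0,0.037]

```text
time: 4.77
ee_pos: [0.4764, 0.1814, 0.0937]
tool_rot: [[0.951, 0.309, -0.0], [0.309, -0.951, 0.0], [0.0, -0.0, -1.0]]
ft_force: [0.1, -1.1, -0.3]
opening: 0.0298
```

Emit:
move_arm:
  targets:
    - [-1,-0.0007,0.004,0,0]
    - [-1,-0.001,0.006,0,0]
    - [-1,-0.001,0.006,0,0]
    - [-1,-0.001,0.006,0,0]

```text
time: 5.1
ee_pos: [0.4757, 0.1862, 0.0937]
tool_rot: [[0.951, 0.308, 0.0], [0.308, -0.951, 0.0], [0.0, -0.0, -1.0]]
ft_force: [-0.6, 0.7, 0.5]
opening: 0.0298
```

```bash
python3 - <<'E'
from h import *
c=cam("wrist"); save(c,"w5"); s=get_state(); print(s["time"],s["ee_pos"].round(4),s["opening"],np.degrees(np.arctan2(s["tool_rot"][1,0],s["tool_rot"][0,0])).round(2),s["ft_force"].round(1))
for t in (200,215):topfaces(c,200,350,0,312,amin=300,thr=t)
E
```

```text
5.15 [0.4757 0.186  0.0937] 0.030019073614610876 17.93 [0.2 0.  0.1]
top centre mm [473.9 191.1] sides [(12.100000381469727, -71.9000015258789), (30.100000381469727, 18.100000381469727)]
top centre mm [467.5 211.3] sides [(20.299999237060547, -71.4000015258789), (30.100000381469727, 18.600000381469727)]
top centre mm [474. 191.] sides [(11.800000190734863, -71.80000305175781), (30.0, 18.200000762939453)]
top centre mm [467.5 211.2] sides [(20.100000381469727, -71.5), (30.0, 18.5)]
```

View pics/w5.png

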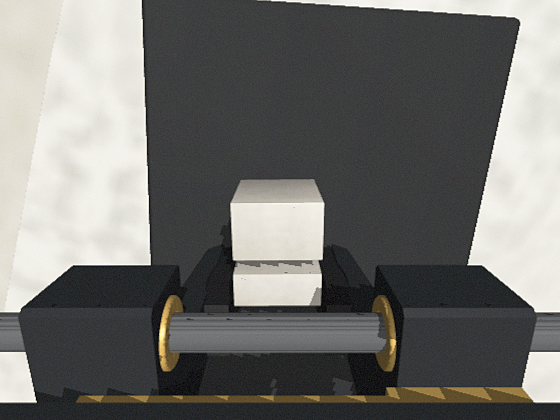

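Emit:
move_arm:
  targets:
    - [-1,-0.0006,0.002,0,0.003]
    - [-1,-0.0012,0.004,0,0.006]
    - [-1,-0.0017,0.0055,0,0.006]
    - [-1,-0.0022,0.007,0,0.006]
    - [-1,-0.0027,0.0085,0,0.006]

```text
time: 5.57
ee_pos: [0.4731, 0.1941, 0.0937]
tool_rot: [[0.95, 0.314, 0.0], [0.314, -0.95, -0.0], [0.0, 0.0, -1.0]]
ft_force: [1.0, -2.1, 0.9]
opening: 0.0301
```

Emit:
move_arm:
  targets:
    - [-1,0,0,0,0]
    - [-1,0,0,0,0]

```text
time: 5.73
ee_pos: [0.473, 0.1944, 0.0937]
tool_rot: [[0.95, 0.314, -0.0], [0.314, -0.95, -0.0], [-0.0, 0.0, -1.0]]
ft_force: [0.4, -2.0, 1.3]
opening: 0.0302
```

```bash
python3 - <<'E'
from h import *
c=cam("wrist"); save(c,"w6"); s=get_state(); print(s["time"],s["ee_pos"].round(4),s["opening"],np.degrees(np.arctan2(s["tool_rot"][1,0],s["tool_rot"][0,0])).round(2),s["ft_force"].round(1))
for t in (200,215):topfaces(c,200,350,0,312,amin=300,thr=t)
cv2.imwrite("pics/w6c.png",cv2.resize(c["frame"][180:320,190:370],None,fx=4,fy=4,interpolation=cv2.INTER_CUBIC))
E
```

```text
5.7833 [0.473  0.1944 0.0937] 0.030118743640357687 18.28 [ 0.  -1.1  0.1]
top centre mm [468.2 208.8] sides [(32.20000076293945, -71.69999694824219), (30.299999237060547, 18.299999237060547)]
top centre mm [443.6 281.8] sides [(8.199999809265137, -75.0), (42.599998474121094, 15.0)]
top centre mm [468.2 208.8] sides [(32.0, -71.5999984741211), (30.200000762939453, 18.399999618530273)]
top centre mm [443.6 281.8] sides [(8.100000381469727, -75.0), (42.599998474121094, 15.0)]
```

View pics/w6c.png

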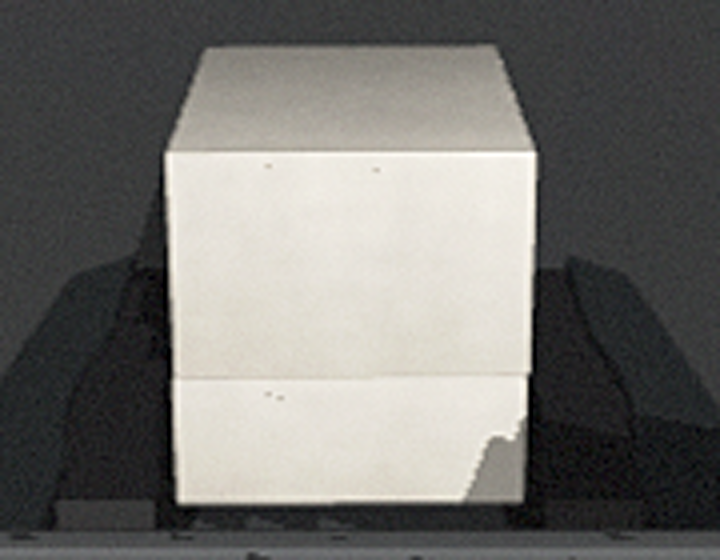

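Flush: the combined top measures 32.1 × 30.2 mm at (468.2,208.8) mm, yaw 18.35°, with just a hairline joint at crop row 377. Now I'll re-grip across both blocks.

Emit:
move_arm:
  targets:
    - [-0.2,0,0,0,0]
    - [0,0,0,0,0]
    - [0.2,0,0,0,0]
    - [0.2,0,0,0,0]
    - [0.2,0,0,0,0]

```text
time: 6.2
ee_pos: [0.473, 0.1944, 0.0937]
tool_rot: [[0.95, 0.314, -0.0], [0.314, -0.95, 0.0], [-0.0, -0.0, -1.0]]
ft_force: [-0.9, -0.3, 0.1]
opening: 0.0525
```

Emit:
move_arm:
  targets:
    - [0.2,-0.001,0.003,0,0]
    - [0.2,-0.002,0.006,0,0]
    - [0.2,-0.0033,0.01,0,0]
    - [0.2,-0.0043,0.013,0,0]
    - [0.2,-0.0043,0.013,0,0]

```text
time: 6.62
ee_pos: [0.4685, 0.208, 0.0937]
tool_rot: [[0.949, 0.314, -0.0], [0.314, -0.949, 0.0], [0.0, -0.0, -1.0]]
ft_force: [-0.6, -0.1, -0.7]
opening: 0.0527
```

Emit:
move_arm:
  targets:
    - [0.2,0,0,0,0]
    - [0.2,0,0,0,0]

```text
time: 6.78
ee_pos: [0.4687, 0.2075, 0.0937]
tool_rot: [[0.949, 0.314, -0.0], [0.314, -0.949, -0.0], [-0.0, 0.0, -1.0]]
ft_force: [0.8, -0.3, -0.1]
opening: 0.0529
```

```bash
python3 - <<'E'
from h import *
c=cam("wrist"); save(c,"w7"); s=get_state(); print(s["time"],s["ee_pos"].round(4),s["opening"],np.degrees(np.arctan2(s["tool_rot"][1,0],s["tool_rot"][0,0])).round(2),s["ft_force"].round(1))
for t in (200,215):topfaces(c,200,350,0,312,amin=300,thr=t)
cv2.imwrite("pics/w7c.png",cv2.resize(c["frame"][180:330,180:380],None,fx=4,fy=4,interpolation=cv2.INTER_CUBIC))
E
```

```text
6.8333 [0.4687 0.2074 0.0937] 0.05282180472026412 18.29 [ 0.3  0.4 -0.5]
top centre mm [466.4 214. ] sides [(21.0, -71.80000305175781), (30.299999237060547, 18.200000762939453)]
top centre mm [441.  288.7] sides [(18.700000762939453, -71.80000305175781), (43.70000076293945, 18.200000762939453)]
top centre mm [466.4 214. ] sides [(20.899999618530273, -71.80000305175781), (30.200000762939453, 18.200000762939453)]
top centre mm [441.  288.7] sides [(18.600000381469727, -71.80000305175781), (43.70000076293945, 18.200000762939453)]
```

View pics/w7c.png

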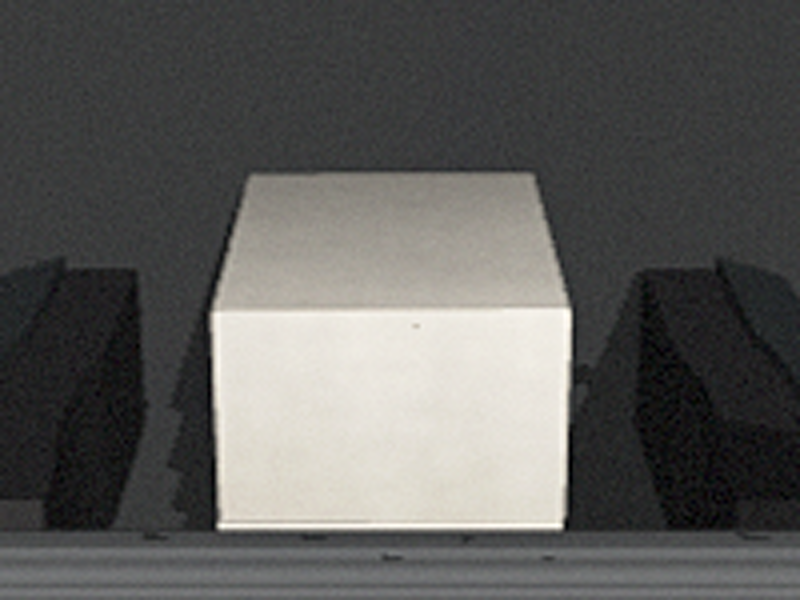

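Emit:
move_arm:
  targets:
    - [0,0,0,0,0]
    - [-0.15,0,0,0,0]
    - [-0.25,0,0,0,0]
    - [-0.3,0,0,0,0]
    - [-0.35,0,0,0,0]
  force: 10

```text
time: 7.25
ee_pos: [0.4688, 0.2073, 0.0937]
tool_rot: [[0.95, 0.314, 0.0], [0.314, -0.95, -0.0], [0.0, 0.0, -1.0]]
ft_force: [0.7, -0.9, 0.0]
opening: 0.0301
```

Emit:
move_arm:
  targets:
    - [-0.5,0,0,0,0]
    - [-1,0,0,0,0]
    - [-1,0,0,0,0]
    - [-1,0,0,0,0]

```text
time: 7.58
ee_pos: [0.4688, 0.2073, 0.0937]
tool_rot: [[0.95, 0.314, 0.0], [0.314, -0.95, -0.0], [0.0, 0.0, -1.0]]
ft_force: [0.1, -0.9, 0.3]
opening: 0.03
```

Emit:
move_arm:
  targets:
    - [-1,0,0,0,0]
    - [-1,0,0,0,0]
    - [-1,0,0,0,0]
    - [-1,0,0,0,0]
  force: 40

```text
time: 7.92
ee_pos: [0.4688, 0.2073, 0.0937]
tool_rot: [[0.95, 0.314, 0.0], [0.314, -0.95, -0.0], [0.0, 0.0, -1.0]]
ft_force: [0.4, -0.2, -2.0]
opening: 0.03
```

Emit:
move_arm:
  targets:
    - [-1,0,0,0.003,0]
    - [-1,0,0,0.008,0]
    - [-1,0,0,0.015,0]
    - [-1,0,0,0.022,0]
    - [-1,0,0,0.03,0]

```text
time: 8.33
ee_pos: [0.4686, 0.2074, 0.1244]
tool_rot: [[0.95, 0.314, -0.0], [0.314, -0.95, -0.0], [-0.0, -0.0, -1.0]]
ft_force: [0.2, 0.0, -2.8]
opening: 0.0295
```

Emit:
move_arm:
  targets:
    - [-1,0,0,0,0]
    - [-1,0,0,0,0]

```text
time: 8.5
ee_pos: [0.4694, 0.2077, 0.1249]
tool_rot: [[0.95, 0.314, 0.002], [0.314, -0.95, 0.001], [0.002, -0.0, -1.0]]
ft_force: [-0.3, -0.8, -3.7]
opening: 0.0298
```

```bash
python3 - <<'E'
from h import *
c=cam("wrist"); save(c,"w8"); s=get_state(); print(s["time"],s["ee_pos"].round(4),s["opening"],np.degrees(np.arctan2(s["tool_rot"][1,0],s["tool_rot"][0,0])).round(2),s["ft_force"].round(1))
d=cam("scene"); save(d,"s8")
cv2.imwrite("pics/w8c.png",np.hstack([cv2.resize(c["frame"][200:330,200:360],(400,325)),cv2.resize(d["frame"][230:320,220:320],(400,325))]))
E
```

```text
8.55 [0.469  0.2075 0.1242] 0.02977517603274112 18.28 [-0.  -0.3 -3.5]
```

View pics/w8c.png

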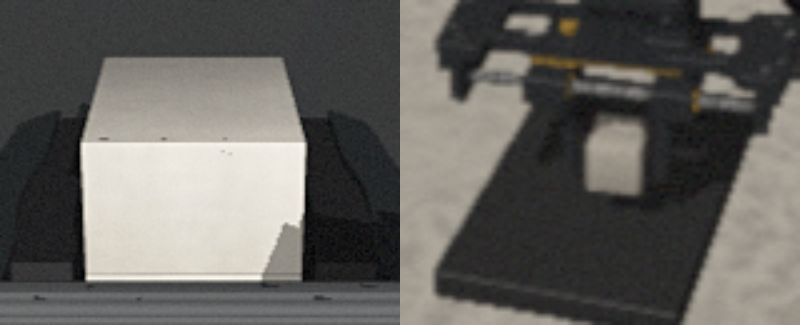

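Both blocks came up as one pack (load ≈ −3 N, no gap in view). I'm carrying it high to beyond gauge B so the wrist camera can measure the gauge from above.

Emit:
move_arm:
  targets:
    - [-1,0,0,0.02,0]
    - [-1,0,0,0.05,0]
    - [-1,0.005,-0.015,0.08,-0.03]
    - [-1,0.01,-0.04,0.11,-0.06]
    - [-1,0.016,-0.07,0.135,-0.1]

```text
time: 9.02
ee_pos: [0.4847, 0.1376, 0.2603]
tool_rot: [[0.976, 0.218, 0.001], [0.218, -0.976, 0.001], [0.001, -0.001, -1.0]]
ft_force: [1.4, -0.1, -3.2]
opening: 0.0296
```

Emit:
move_arm:
  targets:
    - [-1,0.006,-0.035,0.015,-0.04]
    - [-1,0.012,-0.07,0.03,-0.08]
    - [-1,0.018,-0.105,0.045,-0.12]
    - [-1,0.024,-0.14,0.06,-0.15]
    - [-1,0.03,-0.175,0.07,-0.18]

```text
time: 9.43
ee_pos: [0.5148, -0.0393, 0.3299]
tool_rot: [[0.999, 0.038, 0.001], [0.038, -0.999, -0.0], [0.001, 0.0, -1.0]]
ft_force: [0.5, 0.4, -1.4]
opening: 0.0293
```

Emit:
move_arm:
  targets:
    - [-1,0.006,-0.035,0.005,-0.02]
    - [-1,0.012,-0.07,0.01,-0.04]
    - [-1,0.018,-0.105,0.01,-0.04]
    - [-1,0.024,-0.135,0.01,-0.04]
    - [-1,0.03,-0.16,0.01,-0.04]

```text
time: 9.85
ee_pos: [0.5444, -0.2, 0.338]
tool_rot: [[1.0, -0.002, -0.001], [-0.002, -1.0, -0.0], [-0.001, 0.0, -1.0]]
ft_force: [0.9, -0.0, -2.7]
opening: 0.0302
```

Emit:
move_arm:
  targets:
    - [-1,0.005,-0.03,0,0]
    - [-1,0.009,-0.05,0,0]
    - [-1,0.01,-0.062,0,0]
    - [-1,0.01,-0.062,0,0]
    - [-1,0.01,-0.062,0,0]

```text
time: 10.27
ee_pos: [0.5543, -0.2594, 0.3378]
tool_rot: [[1.0, -0.002, -0.002], [-0.002, -1.0, 0.002], [-0.002, -0.002, -1.0]]
ft_force: [0.2, 0.0, -3.3]
opening: 0.0299
```

Emit:
move_arm:
  targets:
    - [-1,0,0,0,0]
    - [-1,0,0,0,0]
    - [-1,0,0,0,0]
    - [-1,0,0,0,0]

```text
time: 10.6
ee_pos: [0.5548, -0.2586, 0.3389]
tool_rot: [[1.0, 0.0, 0.0], [0.0, -1.0, 0.0], [0.0, -0.0, -1.0]]
ft_force: [0.2, 0.8, -3.1]
opening: 0.0296
```

```bash
python3 - <<'E'
from h import *
c=cam("wrist"); save(c,"w9"); s=get_state(); print(s["time"],s["ee_pos"].round(4),s["opening"],np.degrees(np.arctan2(s["tool_rot"][1,0],s["tool_rot"][0,0])).round(2),s["ft_force"].round(1),s["tool_rot"].round(4).tolist())
E
```

```text
10.65 [ 0.5548 -0.2588  0.339 ] 0.029677839555572356 0.01 [-0.1 -0.2 -2.4] [[1.0, 0.0001, 0.0003], [0.0001, -1.0, -0.0001], [0.0003, 0.0001, -1.0]]
```

View pics/w9.png

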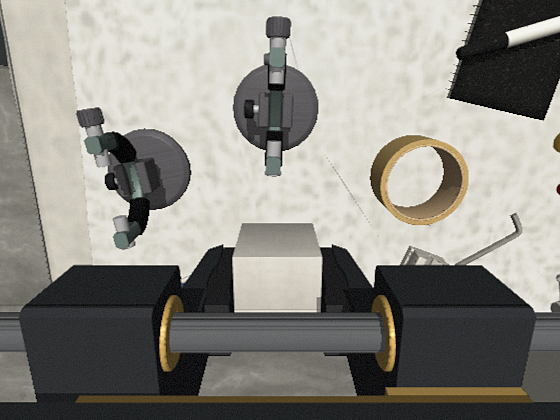

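```bash
python3 - <<'E'
from h import *
c=load("w9"); cv2.imwrite("pics/w9c.png",cv2.resize(c["frame"][10:190,215:335],None,fx=4.4,fy=3.3,interpolation=cv2.INTER_CUBIC))
E
```

```text
(no output)
```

View pics/w9c.png

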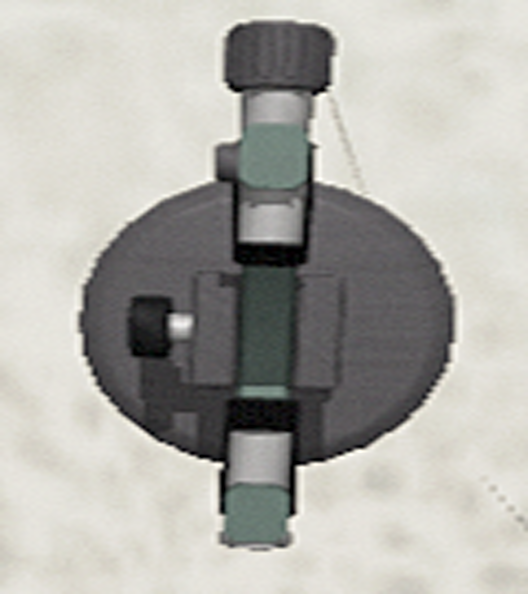

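```bash
python3 - <<'E'
from h import *
c=load("w9"); f=c["frame"].astype(int); g=f.sum(2)/3
for r in list(range(66,92,2))+list(range(132,164,2)):
    print(r,[tuple(f[r,u]) if 0 else int(g[r,u]) for u in range(258,294)])
print("col276",[int(v) for v in g[20:180,276]]); print("col274",[int(v) for v in g[130:180,274]])
print(c["cam_to_world"][:3,3])
E
```

```text
66 [235, 211, 143, 110, 96, 91, 95, 98, 105, 81, 0, 59, 74, 80, 99, 107, 109, 101, 120, 126, 125, 128, 128, 117, 90, 85, 79, 17, 69, 96, 110, 128, 130, 190, 235, 231]
68 [90, 83, 89, 96, 96, 96, 97, 99, 104, 81, 6, 57, 88, 93, 101, 105, 107, 112, 112, 112, 109, 105, 107, 96, 94, 102, 74, 18, 79, 102, 101, 94, 93, 91, 89, 86]
70 [96, 96, 93, 93, 92, 101, 108, 114, 122, 98, 2, 55, 85, 89, 97, 106, 105, 111, 112, 113, 109, 101, 97, 125, 142, 91, 45, 6, 82, 118, 103, 101, 94, 97, 97, 91]
72 [97, 101, 112, 114, 108, 103, 96, 99, 105, 81, 0, 76, 130, 121, 91, 136, 171, 175, 176, 184, 173, 165, 138, 120, 152, 115, 36, 13, 79, 109, 105, 103, 110, 109, 101, 96]
74 [106, 104, 100, 100, 100, 102, 105, 105, 108, 85, 4, 77, 134, 147, 154, 170, 175, 182, 183, 183, 173, 168, 163, 157, 142, 109, 28, 47, 93, 102, 101, 100, 98, 102, 103, 110]
76 [97, 96, 100, 102, 101, 96, 92, 104, 103, 74, 4, 89, 139, 143, 159, 170, 171, 181, 182, 178, 175, 164, 159, 152, 140, 104, 13, 46, 92, 106, 104, 100, 102, 97, 102, 102]
78 [98, 96, 100, 100, 100, 99, 100, 99, 107, 79, 15, 89, 136, 148, 160, 175, 173, 178, 181,
[... 3943 characters left out ...]
 19, 3, 1, 3, 27, 0, 15, 63, 66, 59, 60, 62, 60, 64, 69, 63, 69, 65, 66, 69, 66, 64, 65, 69, 67, 69, 70, 69, 72, 72, 66, 70, 72, 73, 72, 71, 73, 71, 70, 68, 72, 67, 61, 124, 129, 130, 92, 33, 18, 10, 20, 13, 10, 0, 18, 0, 47, 118, 177, 175, 172, 167, 170, 169, 168, 166, 166, 166, 165, 165, 164, 169, 127, 87, 109, 118, 115, 111, 114, 112, 115, 112, 113, 112, 116, 114, 112, 115, 108, 111, 99, 160, 178, 225, 226, 224]
col274 [72, 22, 10, 5, 13, 0, 12, 18, 9, 11, 55, 120, 193, 182, 176, 177, 177, 169, 177, 174, 175, 172, 178, 174, 175, 180, 134, 105, 109, 117, 112, 112, 118, 113, 115, 115, 115, 113, 111, 120, 114, 116, 114, 113, 103, 169, 126, 224, 228, 224]
[ 0.55481447 -0.18891668  0.42227754]
```

```bash
python3 - <<'E'
from h import *
c=load("w9")
def sub(r): # silver left/right boundary at rows
    g=c["frame"].astype(float).sum(2)/3; row=g[r]
    return row
A=[];
g=c["frame"].astype(np.uint8); g=cv2.cvtColor(g,cv2.COLOR_BGR2GRAY).astype(float)
def edges(r,a,b,th):
    x=np.arange(a,b); v=g[r,a:b]; i=np.where(v>th)[0]; l,rr=i[0],i[-1]
    L=x[l]-(v[l]-th)/(v[l]-v[l-1]); R=x[rr]+(v[rr]-th)/(v[rr]-v[rr+1]); return L,R
out={}
for n,rows,a,b in(("U",range(73,83),266,288),("L",range(143,155),262,286)):
    P=[]
    for r in rows:
        L,R=edges(r,a,b,70); pl,pr=ray(c,L,r,.105),ray(c,R,r,.105); P.append([(pl[0]+pr[0])/2,(pl[1]+pr[1])/2,pr[0]-pl[0]])
    P=np.array(P)*1000; print(n,P.mean(0).round(2),P[:,0].round(1)); out[n]=P.mean(0)
d=out["U"]-out["L"]; yaw=-np.arctan2(d[0],d[1]); print("yaw",np.degrees(yaw))
for z in(.105,.111):
    fu=ray(c,276,83.0,z)*1000; fl=ray(c,273.7,140.8,z)*1000; print(z,fu.round(1),fl.round(1),np.linalg.norm(fu-fl),((fu+fl)/2).round(1))
# green tops z=.115, knob
for n,r0,r1 in(("topU",48,66),("topL",158,174)):
    P=[]
    for r in range(r0,r1):
        pass
# foot ellipse
m=((g[55:155,225:330]<150)*255).astype(np.uint8)
m=cv2.morphologyEx(m,cv2.MORPH_OPEN,np.ones((29,29)))
k=max(cv2.findContours(m,cv2.RETR_EXTERNAL,cv2.CHAIN_APPROX_NONE)[0],key=cv2.contourArea)
w=np.array([ray(c,u+225,v+55,.012)[:2] for u,v in k[:,0]],np.float32)*1000
print("foot",cv2.minEnclosingCircle(w))
# arms' outer ends at z .115
for u,v in((276,46.8),(273,174.8)): print(ray(c,u,v,.115)*1000, ray(c,u,v,.105)*1000)
E
```

```text
Traceback (most recent call last):
IndexError: index 22 is out of bounds for axis 0 with size 22
```

```bash
cat > g.py <<'E'
from h import *
c=load("w9")
g=cv2.cvtColor(c["frame"],cv2.COLOR_BGR2GRAY).astype(float)
def edges(r,mid,th=80):
    l=mid
    while g[r,l]>th: l-=1
    R=mid
    while g[r,R]>th: R+=1
    return l+(th-g[r,l])/(g[r,l+1]-g[r,l]), R-(th-g[r,R])/(g[r,R-1]-g[r,R])
out={}
for n,rows,mid in(("U",range(73,83),276),("L",range(143,155),273)):
    P=[]
    for r in rows:
        L,R=edges(r,mid); pl,pr=ray(c,L,r,.105),ray(c,R,r,.105); P.append([(pl[0]+pr[0])/2,(pl[1]+pr[1])/2,pr[0]-pl[0]])
    P=np.array(P)*1000; print(n,P.mean(0).round(2),P[:,0].round(1)); out[n]=P.mean(0)
d=out["U"]-out["L"]; print("yaw",-np.degrees(np.arctan2(d[0],d[1])))
for z in(.105,.111):
    fu=ray(c,276,83.0,z)*1000; fl=ray(c,273.7,140.8,z)*1000; print(z,fu.round(1),fl.round(1),np.linalg.norm(fu-fl),((fu+fl)/2).round(1))
m=((g[55:155,225:330]<150)*255).astype(np.uint8)
m=cv2.morphologyEx(m,cv2.MORPH_OPEN,np.ones((29,29)))
k=max(cv2.findContours(m,cv2.RETR_EXTERNAL,cv2.CHAIN_APPROX_NONE)[0],key=cv2.contourArea)
w=np.array([ray(c,u+225,v+55,.01)[:2] for u,v in k[:,0]],np.float32)*1000
print("foot",cv2.minEnclosingCircle(w))
for u,v in((276,46.8),(273,174.8)): print(ray(c,u,v,.115)*1000)
E
python3 g.py
```

```text
U [ 554.25 -175.65   11.53] [554.4 554.4 554.3 554.3 554.2 554.2 554.2 554.2 554.1 554.1]
L [ 551.96 -232.68   11.51] [552.2 552.1 552.1 552.  552.  552.  552.  552.  551.9 551.8 551.8 551.7]
yaw -2.2931586661580523
0.105 [ 554.2 -179.9  105. ] [ 552.2 -226.2  105. ] 46.38784840920737 [ 553.2 -203.   105. ]
0.111 [ 554.2 -180.   111. ] [ 552.2 -225.5  111. ] 45.51061301246132 [ 553.2 -202.8  111. ]
foot ((556.5003051757812, -206.32528686523438), 44.80414581298828)
[ 554.25653023 -153.8313201   115.        ]
[ 551.60977084 -253.23806687  115.        ]
```

Gauge B: anvil axis through (554.25,−175.65) and (551.96,−232.68), so yaw −2.3°. The face-to-face reading is 45.5–46.4 mm, which matches the 46 mm mouth, and the mouth centre is ≈ (553.2,−203.0). I'm moving above the mouth and will check the pack in the hand.

Emit:
move_arm:
  targets:
    - [-1,-0.0005,0.015,-0.015,-0.01]
    - [-1,-0.001,0.03,-0.045,-0.02]
    - [-1,-0.0017,0.045,-0.075,-0.03]
    - [-1,-0.0017,0.052,-0.1,-0.039]
    - [-1,-0.0017,0.0543,-0.119,-0.039]

```text
time: 11.07
ee_pos: [0.5519, -0.2032, 0.2173]
tool_rot: [[0.999, -0.039, -0.003], [-0.039, -0.999, 0.002], [-0.003, -0.002, -1.0]]
ft_force: [0.4, 0.4, -3.5]
opening: 0.0296
```

Emit:
move_arm:
  targets:
    - [-1,0,0,0,0]
    - [-1,0,0,0,0]
    - [-1,0,0,0,0]
    - [-1,0,0,0,0]

```text
time: 11.4
ee_pos: [0.5544, -0.2061, 0.2222]
tool_rot: [[0.999, -0.04, 0.004], [-0.04, -0.999, -0.002], [0.004, 0.001, -1.0]]
ft_force: [-0.2, 0.4, -2.0]
opening: 0.0299
```

```bash
python3 - <<'E'
from h import *
c=cam("wrist"); save(c,"w10"); s=get_state(); print(s["time"],s["ee_pos"].round(4),s["opening"],np.degrees(np.arctan2(s["tool_rot"][1,0],s["tool_rot"][0,0])).round(2),s["ft_force"].round(1),s["tool_rot"].round(4).tolist())
d=cam("scene"); save(d,"s10")
cv2.imwrite("pics/s10c.png",cv2.resize(d["frame"][120:240,250:410],None,fx=5,fy=5,interpolation=cv2.INTER_CUBIC))
E
```

```text
11.45 [ 0.5543 -0.2062  0.2222] 0.02934014085182366 -2.31 [-0.4 -0.7 -2.8] [[0.9992, -0.0403, 0.0038], [-0.0403, -0.9992, -0.0016], [0.0038, 0.0015, -1.0]]
```

View pics/w10.png

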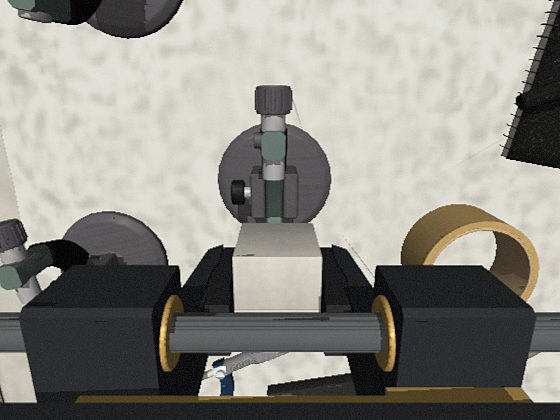

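View pics/s10c.png

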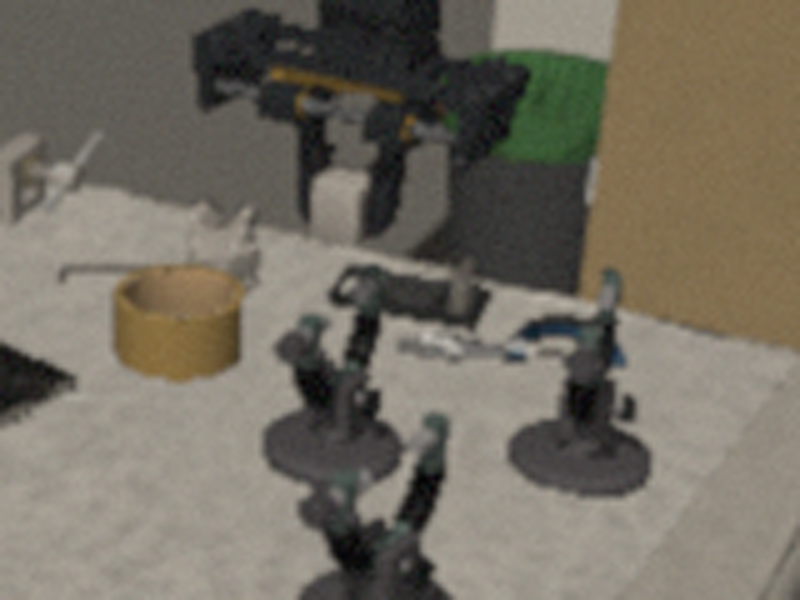

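Emit:
move_arm:
  targets:
    - [-1,0,0,0,0]
    - [-1,0,0,0,0]
    - [-1,0,0,0,0]
    - [-1,0,0,0,0]
    - [-1,0,0,0,0]

```text
time: 11.92
ee_pos: [0.553, -0.2054, 0.2197]
tool_rot: [[0.999, -0.04, -0.0], [-0.04, -0.999, 0.0], [-0.0, -0.0, -1.0]]
ft_force: [-0.4, -0.4, -2.8]
opening: 0.0296
```

```bash
python3 - <<'E'
from h import *
s=get_state()
c=cam("wrist"); save(c,"w11"); s=get_state(); print(s["time"],s["ee_pos"].round(4),s["joint_vel"].round(3),np.degrees(np.arctan2(s["tool_rot"][1,0],s["tool_rot"][0,0])).round(2),s["ft_force"].round(1),s["tool_rot"].round(4).tolist())
cv2.imwrite("pics/w11c.png",cv2.resize(c["frame"][80:320,200:360],None,fx=4,fy=2.5,interpolation=cv2.INTER_CUBIC))
g=cv2.cvtColor(c["frame"],cv2.COLOR_BGR2GRAY)
print("col273",list(zip(range(125,250),g[125:250,273].tolist())))
for r in(160,164,168,172):print(r,g[r,260:290].tolist())
for r in(232,245,252,262,275,290):print(r,g[r,225:245].tolist(),g[r,310:330].tolist())
E
```

```text
11.9667 [ 0.553  -0.2054  0.2196] [ 0.     0.003 -0.001  0.001 -0.002 -0.001] -2.29 [-1.  -0.3 -2.2] [[0.9992, -0.04, -0.0001], [-0.04, -0.9992, 0.0], [-0.0001, -0.0, -1.0]]
col273 [(125, 169), (126, 166), (127, 167), (128, 163), (129, 163), (130, 161), (131, 165), (132, 172), (133, 99), (134, 107), (135, 115), (136, 115), (137, 116), (138, 113), (139, 119), (140, 116), (141, 118), (142, 116), (143, 113), (144, 114), (145, 119), (146, 116), (147, 114), (148, 112), (149, 112), (150, 112), (151, 112), (152, 114), (153, 113), (154, 112), (155, 115), (156, 111), (157, 115), (158, 116), (159, 115), (160, 109), (161, 114), (162, 103), (163, 105), (164, 105), (165, 97), (166, 94), (167, 129), (168, 163), (169, 166), (170, 167), (171, 164), (172, 163), (173, 165), (174, 159), (175, 166), (176, 168), (177, 166), (178, 162), (179, 168), (180, 159), (181, 170), (182, 168), (183, 82), (184, 57), (185, 61), (186, 70), (187, 57), (188, 60), (189, 68), (190, 63), (191, 66), (192, 65), (193, 66), (194, 74), (195, 66), (196, 70), (197, 71), (198, 70), (199, 65), (200, 68), (201, 70), (202, 68), (203,
[... 1580 characters left out ...]
56, 158, 157, 155, 157, 159, 157, 157, 154] [155, 158, 159, 165, 164, 160, 157, 163, 161, 168, 141, 56, 13, 32, 27, 22, 30, 23, 24, 31]
262 [21, 32, 31, 26, 27, 15, 10, 137, 215, 215, 208, 208, 211, 210, 205, 208, 206, 209, 206, 207] [213, 212, 213, 212, 214, 211, 215, 212, 212, 214, 223, 199, 108, 9, 27, 27, 25, 26, 25, 27]
275 [28, 30, 19, 21, 32, 25, 9, 44, 161, 217, 207, 205, 202, 201, 200, 199, 206, 202, 202, 204] [204, 206, 209, 208, 199, 202, 206, 205, 207, 208, 222, 177, 8, 27, 23, 30, 25, 27, 29, 20]
290 [24, 30, 24, 21, 27, 0, 14, 2, 132, 200, 199, 197, 195, 195, 194, 193, 195, 195, 194, 194] [198, 199, 199, 202, 200, 200, 193, 200, 200, 213, 185, 106, 0, 19, 18, 8, 29, 33, 25, 21]
```

View pics/w11c.png

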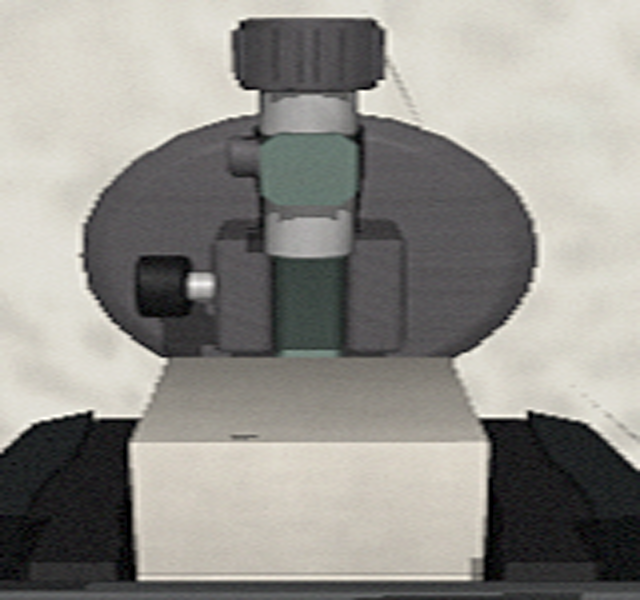

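```bash
python3 - <<'E'
from h import *
c=load("w11"); g=cv2.cvtColor(c["frame"],cv2.COLOR_BGR2GRAY).astype(float); T=np.array([.553,-.2054,.2196])
print("col260-300 rows 250-262",g[250:264,250].tolist(),g[250:264,300].tolist())
def edges(r,mid,th=80):
    l=mid
    while g[r,l]>th: l-=1
    R=mid
    while g[r,R]>th: R+=1
    return l+(th-g[r,l])/(g[r,l+1]-g[r,l]), R-(th-g[r,R])/(g[r,R-1]-g[r,R])
P=[]
for r in range(170,182):
    L,R=edges(r,276); a,b=ray(c,L,r,.105),ray(c,R,r,.105); P.append([*(a+b)[:2]/2,b[0]-a[0]])
P=np.array(P)*1e3; print("anvilU",P.mean(0).round(2))
for z in(.105,.111): print("faceU",ray(c,276,182.7,z)*1e3)
print("armU top outer end",ray(c,274,132.8,.115)*1e3)
zb=T[2]-.0677; zt=T[2]-.0327
for u in(250,277,304): print("pack +y bottom edge",ray(c,u,219.6,zb)*1e3)
for r in(262,275,290):
    L,R=edges(r,277,110); print("pack top sides",r,L,R,(ray(c,L,r,zt)*1e3).round(2),(ray(c,R,r,zt)*1e3).round(2))
E
```

```text
col260-300 rows 250-262 [155.0, 157.0, 158.0, 160.0, 160.0, 159.0, 152.0, 218.0, 215.0, 217.0, 209.0, 211.0, 209.0, 205.0] [155.0, 156.0, 157.0, 160.0, 160.0, 162.0, 161.0, 212.0, 217.0, 209.0, 213.0, 210.0, 212.0, 207.0]
anvilU [ 554.1  -177.58   11.63]
faceU [ 553.54741439 -181.53323233  105.        ]
faceU [ 553.61865948 -180.14688802  111.        ]
armU top outer end [ 553.73547333 -153.86042425  115.        ]
pack +y bottom edge [ 542.39476064 -186.29997652  151.9       ]
pack +y bottom edge [ 553.85701471 -186.77260523  151.9       ]
pack +y bottom edge [ 565.32014982 -187.24527026  151.9       ]
pack top sides 262 231.78740157480314 321.97802197802196 [ 538.46 -189.41  186.9 ] [ 568.88 -190.67  186.9 ]
pack top sides 275 232.56410256410257 321.396449704142 [ 538.37 -194.24  186.9 ] [ 568.64 -195.49  186.9 ]
pack top sides 290 232.83076923076922 320.9493670886076 [ 538.04 -199.94  186.9 ] [ 568.44 -201.2   186.9 ]
```

Pack centre is (553.2,−202.9) and the mouth centre, measured again from this pose, is (553.1,−203.1). Yaws agree at −2.3°. I'm descending straight, 64 mm to go, in tapered steps.

Emit:
move_arm:
  targets:
    - [-1,0,0,-0.005,0]
    - [-1,0,0,-0.013,0]
    - [-1,0,0,-0.021,0]
    - [-1,0,0,-0.027,0]
    - [-1,0,0,-0.03,0]

```text
time: 12.38
ee_pos: [0.552, -0.2049, 0.1876]
tool_rot: [[0.999, -0.04, -0.003], [-0.04, -0.999, 0.001], [-0.003, -0.001, -1.0]]
ft_force: [0.3, 0.2, -3.3]
opening: 0.0295
```

Emit:
move_arm:
  targets:
    - [-1,0,0,-0.004,0]
    - [-1,0,0,-0.009,0]
    - [-1,0,0,-0.014,0]
    - [-1,0,0,-0.017,0]
    - [-1,0,0,-0.018,0]

```text
time: 12.8
ee_pos: [0.5527, -0.2052, 0.1709]
tool_rot: [[0.999, -0.04, -0.001], [-0.04, -0.999, 0.0], [-0.001, -0.0, -1.0]]
ft_force: [-0.5, 0.1, -2.4]
opening: 0.0298
```

```bash
python3 - <<'E'
from h import *
c=cam("wrist"); save(c,"w12"); s=get_state(); print(s["time"],s["ee_pos"].round(4),np.degrees(np.arctan2(s["tool_rot"][1,0],s["tool_rot"][0,0])).round(2),s["ft_force"].round(1))
cv2.imwrite("pics/w12c.png",cv2.resize(c["frame"][100:320,180:370],None,fx=4,fy=2.7,interpolation=cv2.INTER_CUBIC))
E
```

```text
12.85 [ 0.5527 -0.2052  0.171 ] -2.29 [-0.5 -0.  -2.8]
```

View pics/w12c.png

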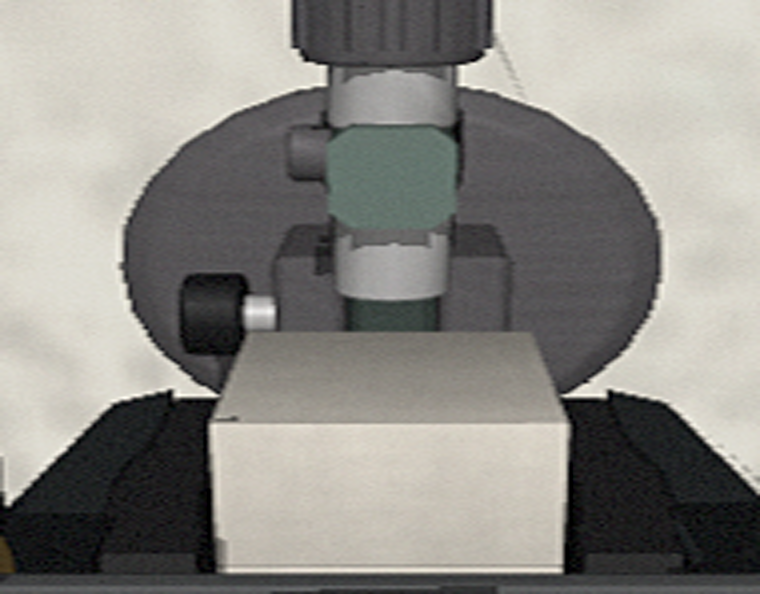

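Emit:
move_arm:
  targets:
    - [-1,0,0,-0.004,0]
    - [-1,0,0,-0.008,0]
    - [-1,0,0,-0.012,0]
    - [-1,0,0,-0.015,0]
    - [-1,0,0,-0.0162,0]

```text
time: 13.27
ee_pos: [0.5526, -0.2052, 0.1547]
tool_rot: [[0.999, -0.04, -0.001], [-0.04, -0.999, 0.0], [-0.001, -0.0, -1.0]]
ft_force: [-0.2, -0.4, -3.6]
opening: 0.0293
```

Emit:
move_arm:
  targets:
    - [-1,0,0,0,0]
    - [-1,0,0,0,0]
    - [-1,0,0,0,0]
    - [-1,0,0,0,0]
    - [-1,0,0,0,0]

```text
time: 13.68
ee_pos: [0.5532, -0.2054, 0.1558]
tool_rot: [[0.999, -0.04, 0.0], [-0.04, -0.999, -0.0], [0.0, 0.0, -1.0]]
ft_force: [-0.0, -0.7, -3.5]
opening: 0.0297
```

```bash
python3 - <<'E'
from h import *
c=cam("wrist"); save(c,"w13"); s=get_state(); print(s["time"],s["ee_pos"].round(4),s["tool_rot"].round(4).tolist(),s["opening"],np.degrees(np.arctan2(s["tool_rot"][1,0],s["tool_rot"][0,0])).round(2),s["ft_force"].round(1),s["joint_vel"].round(3))
d=cam("scene"); save(d,"s13"); save(cam("top"),"t13")
cv2.imwrite("pics/w13c.png",cv2.resize(c["frame"][80:320,180:370],None,fx=4,fy=2.5,interpolation=cv2.INTER_CUBIC))
cv2.imwrite("pics/s13c.png",cv2.resize(d["frame"][140:240,260:400],None,fx=5.6,fy=5.6,interpolation=cv2.INTER_CUBIC))
E
```

```text
13.7333 [ 0.5531 -0.2054  0.1557] [[0.9992, -0.04, 0.0004], [-0.04, -0.9992, -0.0002], [0.0004, 0.0002, -1.0]] 0.029953672328876454 -2.29 [-0.3  0.2 -2.6] [ 0.    -0.001  0.002 -0.001  0.001 -0.   ]
```

View pics/w13c.png

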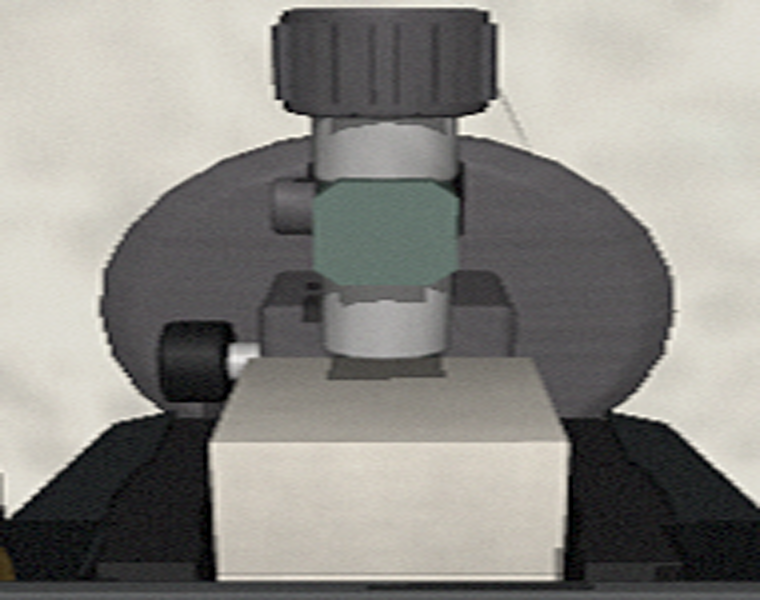

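View pics/s13c.png

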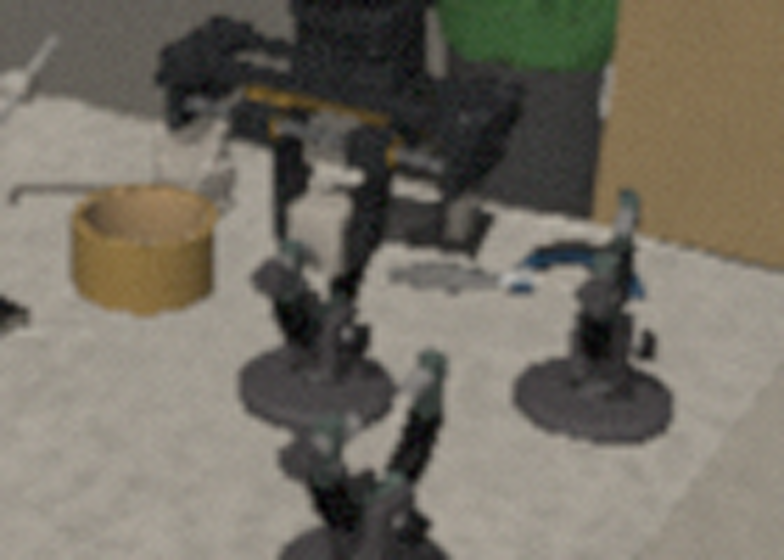

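View pics/t13.png

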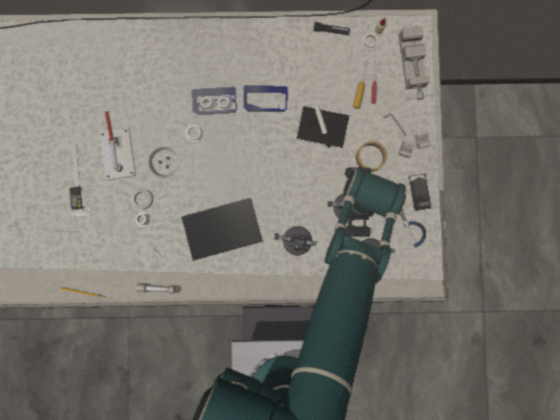

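```bash
python3 - <<'E'
from h import *
c=load("w13"); g=cv2.cvtColor(c["frame"],cv2.COLOR_BGR2GRAY); print(g[215:262,277].tolist())
print("anvil face",ray(c,277,222.7,.111)*1e3,"pack +y top edge",ray(c,277,256.4,.1557-.0327)*1e3)
for r in(265,280,295):
    v=g[r].astype(int); i=np.where(v[225:330]>110)[0]+225; print(r,i[0],i[-1],(ray(c,i[0]-.5,r,.123)*1e3).round(1),(ray(c,i[-1]+.5,r,.123)*1e3).round(1))
for r in(205,212,218): print(r,g[r,255:300].tolist())
E
```

```text
[168, 167, 169, 171, 167, 168, 170, 166, 101, 68, 72, 75, 78, 76, 77, 70, 95, 121, 131, 126, 131, 132, 136, 135, 141, 135, 139, 139, 138, 140, 144, 146, 145, 146, 149, 145, 151, 155, 159, 153, 158, 158, 211, 214, 209, 210, 205]
anvil face [ 554.36276425 -180.19088155  111.        ] pack +y top edge [ 554.03305324 -187.98360808  123.        ]
265 232 321 [ 538.5 -190.5  123. ] [ 568.9 -191.8  123. ]
280 233 321 [ 538.5 -196.1  123. ] [ 568.9 -197.4  123. ]
295 234 320 [ 538.4 -201.9  123. ] [ 568.5 -203.1  123. ]
205 [75, 51, 53, 54, 46, 71, 108, 123, 123, 132, 140, 142, 153, 160, 161, 162, 164, 162, 166, 168, 169, 169, 166, 173, 166, 166, 162, 158, 160, 161, 151, 148, 145, 135, 129, 116, 95, 74, 80, 95, 86, 83, 88, 88, 87]
212 [85, 83, 85, 87, 83, 79, 103, 127, 128, 133, 140, 149, 153, 158, 161, 162, 159, 161, 159, 167, 171, 170, 168, 169, 167, 166, 158, 158, 157, 158, 151, 142, 144, 133, 125, 114, 85, 76, 86, 85, 84, 86, 86, 86, 83]
218 [89, 84, 82, 84, 89, 78, 95, 125, 132, 131, 138, 150, 151, 165, 160, 165, 163, 167, 161, 165, 168, 169, 171, 167, 160, 162, 160, 159, 156, 152, 151, 145, 139, 131, 122, 112, 89, 79, 85, 81, 92, 85, 87, 87, 90]
```

The bottom edge I read in w11 was actually the green frame. Redone from the top edge, the pack's +y face is at y = −188.0, so the gap there is 7.8 mm against the 7 mm ideal. Shifting 1 mm toward +y to centre it.

Emit:
move_arm:
  targets:
    - [-1,-0.0002,0.0003,0,0]
    - [-1,-0.0004,0.0006,0,0]
    - [-1,-0.0004,0.001,0,0]
    - [-1,-0.0004,0.001,0,0]
    - [-1,-0.0004,0.001,0,0]

```text
time: 14.25
ee_pos: [0.5526, -0.2043, 0.1555]
tool_rot: [[0.999, -0.04, -0.0], [-0.04, -0.999, 0.0], [-0.0, -0.0, -1.0]]
ft_force: [0.6, 0.1, -2.9]
opening: 0.0298
```

Emit:
move_arm:
  targets:
    - [-1,0,0,0,0]
    - [-1,0,0,0,0]
    - [-1,0,0,0,0]
    - [-1,0,0,0,0]
    - [-1,0,0,0,0]

```text
time: 14.67
ee_pos: [0.5526, -0.2044, 0.1555]
tool_rot: [[0.999, -0.04, 0.0], [-0.04, -0.999, -0.0], [0.0, 0.0, -1.0]]
ft_force: [-0.8, -0.2, -2.2]
opening: 0.0298
```

```bash
python3 - <<'E'
from h import *
c=cam("wrist"); save(c,"w14"); s=get_state(); print(s["time"],s["ee_pos"].round(4),s["opening"],np.degrees(np.arctan2(s["tool_rot"][1,0],s["tool_rot"][0,0])).round(2),s["ft_force"].round(1),s["joint_vel"].round(3))
g=cv2.cvtColor(c["frame"],cv2.COLOR_BGR2GRAY).astype(float)
def cross(lo,hi,u,th,up):
    v=g[lo:hi,u]; 
    for i in range(len(v)-1):
        if (v[i]<th<=v[i+1]) if up else (v[i]>=th>v[i+1]): return lo+i+(th-v[i])/(v[i+1]-v[i])
z=s["ee_pos"][2]
rf=cross(200,232,277,120,False)
print("anvil",(ray(c,277,rf,.111)*1e3).round(1))
for u in(250,277,304):
    rp=cross(240,262,u,185,True); print("pack top edge",rp,(ray(c,u,rp,z-.0327)*1e3).round(1))
a,b=load("t13"),load("top0"); d=cv2.absdiff(a["frame"],b["frame"]).max(2)
print("left half moved px",int((d[:,:180]>40).sum()), "right strip", int((d[:,405:440][:200]>40).sum()))
E
```

```text
14.7167 [ 0.5527 -0.2044  0.1555] 0.029961585171919207 -2.29 [ 0.3 -0.4 -2.1] [ 0.     0.001 -0.     0.001  0.     0.001]
anvil [ 553.7 -180.2  111. ]
pack top edge 256.56716417910445 [ 544.4 -186.6  122.8]
pack top edge 256.50847457627117 [ 553.5 -186.9  122.8]
pack top edge 256.5 [ 562.5 -187.3  122.8]
left half moved px 0 right strip 12
```

```bash
python3 - <<'E'
from h import *
print(job_done()); s=get_state(); print(s["time"],s["ee_pos"].round(4),s["ft_force"].round(1))
E
```

```text
the job is handed in; nothing more can be done
None
the job is handed in; nothing more can be done
```

I slid the 12 mm block flush against the 20 mm one on the plate and lifted the two as one pack. I then held it in the mouth of the farthest snap gauge (0.59 m from the base). The job was handed in at 14.7 s with the arm still holding the pack there at 40 N.

**Last checks**
- **Pack:** before the final grip the combined top measured 32.1 × 30.2 mm. No gap showed at the joint after lifting, and the load of 2–3.5 N fits the pack's weight of about 2.6 N.
- **Gap to the anvils:** about 6.8 mm measured at the +y anvil, against an ideal 7 mm. The −y anvil was hidden behind the pack at the end. Its gap works out at about 7 mm from the 46 mm mouth and the earlier view.
- **Height and squareness:** the pack's centre is at about 105 mm, by calculation from the arm's height. Its yaw is −2.29° against −2.3° for the anvil axis, the tool was vertical, and the arm was still with no contact force seen.

**One misreading, corrected:** while measuring above the mouth I took the edge of the green frame for the bottom edge of the pack. I found this after lowering the pack, when the +y gap read 7.8 mm, and fixed it with a 1 mm shift.

**Other objects:** nothing on the left of the bench showed any change in the top view. On the right, 12 pixels beside the arm changed, and I put these down to the arm's shadow without checking further.

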